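# Fetch the steel mixing ball from the curved rack

## Task

Push the steel ball along the curved track of the rack until it sits in the open bay at the track's end, then lift it out there and set it down in the black pot without dropping it. The white pot already has its brass ball.

Things in the scene. Friction and masses are not known exactly. Their poses are not given: they have to be found in the camera images.
- ball_center (a point): Centre of the hollow polished steel ball, diameter 56 mm, about 0.22 kg, loose in the track; it rolls and slides easily in the track. It starts 80 to 100 degrees of arc away from the bay, its centre 38 mm above the table. (A brass ball of the same size in a white pot is not it.)
- rack: Fixed rack: blue base 10 mm thick (its top is the track floor), white walls, yellow lips. Origin: arc centre, at table height; z up. Track centreline: radius 120 mm, clockwise from +x (bay, 0 degrees) past -y to the closed end at 134. From 20 degrees on: walls 60 mm apart, tops 58 mm above the table, with lips leaving a 50 mm slot: closed fingers fit behind the ball, the ball cannot be lifted.
- rack_bay (a point): Centre of the ball when seated in the bay, 36 mm above the table, 120 mm along the rack's +x. No walls or lips within 20 degrees of it: only guides 7 mm high and 49 mm wide overall, a 20 mm hole in the floor that catches the ball, and an end stop 31 mm past it (+y), 36 mm high above the floor. The rack's x runs across the track here: fingers closing along x have free room.
- black_pot: Black open round pot, empty, loose, 0.45 kg. Outer diameter 140 mm, height 45 mm, wall 4 mm, flat inner floor 5 mm above the table. Origin: centre of its underside. (The white pot of the same size is another.)
Things that resemble listed ones, but are neither listed nor needed, are in the scene too. Of the things like the black_pot, leave any that is blue or orange; of the rest the smaller one is meant.

How it is judged:
By the outcome, as a careful person would: the job done as asked, in the order asked, and still so for the second after the job is handed in, with the robot touching nothing.
It also fails if it takes over 64 s, if anything falls off the work surface, if the arm or the gripper's body presses on something with over 40 N, if the wrist force passes 120 N, or if a joint passes its speed limit or range.

## Robot

A 7-joint arm with a two-finger parallel gripper is mounted at the origin on the work surface. World frame = base frame: x ahead of the robot, y to its left, z up, the work surface at z = 0. Lengths are in m, angles in rad, forces in N, time in s.
With the tool pointing down it reaches from about 0.35 to 0.9 m from the base axis. Payload 8.1 kg.
Tool frame: the origin (TCP) lies at the centre of the arm's flange, where the gripper is bolted on; the fingertips stand 178 mm ahead of it and the grasp point (between the pads) lies 159 mm ahead of it; z points along the fingers, y is the line along which they close (so a half turn about z gives the same grasp; the last joint's range is limited). The gripper opens to 92 mm and grips with 3 to 60 N. Pads are 19 mm wide; open, the fingers measure 130 mm over their backs; the gripper's body (75 mm by 190 mm) begins 47 mm behind the grasp point.
Start: joints at [1.143, 0.434, 0.025, 1.573, -0.012, 1.134, -0.075], TCP at [0.199, -0.592, 0.405] pointing down, gripper open.
Joint ranges: [-2.62, 2.62], [-0.44, 2.09], [-1.27, 1.32], [0.08, 2.57], [-1.32, 4.46], [0.12, 2], [-2.74, 2.74]. Speed limits (rad/s): [2.22, 2.22, 3.01, 3.01, 3.14, 3.14, 3.14].

## Interface

Orientations are given as a rotation vector (axis times angle).
In Python, from cell import arm gives the robot as it stands. The module is installed in compiled form; this text tells all that it offers.
- The arm moves only by the shell command python3 -m inch 'ROWS' [FORCE]. ROWS is text: rows parted by semicolons, each of 5 numbers parted by spaces: the shift along the tool's x, y, z in m, then the turn about the tool's z in rad, then the finger opening in m, from 0 to 0.0918. In form: x y z roll fingers; .... A call has 1 to 5 rows; each row is the pose to reach, as a shift and turn from the pose commanded when the call began, along the tool's axes at that moment; what a row does not reach only later rows make up. A row lasts 1/10 s, in which the tool goes at most 50 mm and 8.59 degrees, less where a joint would pass 70% of its speed; a pose out of reach is approached as far as the arm can. A call with a gripper value outside its range is refused whole. The fingers move at their own pace and stop on an object; FORCE is the grip in N (left out, the last holds). Time passes only in rows, so rows that repeat a pose let the fingers close. It gives the time, the measured TCP pose, the force, the opening and the grip force at its end, in the units of the state.
- arm.observe(): the state, without advancing time (a new reading comes with each control period).
- arm.get_image(name): name is "side" or "top" or "wrist"; returns the picture (480x640x3 uint8, red, green, blue); there is no depth.
- arm.get_calibration(name): a dict with "intrinsics" (3x3 intrinsics, pixels), "distortion" ([k1, k2, p1, p2, k3] as OpenCV has them; the pictures are not rectified), "pose" (4x4, takes a point from camera to world coordinates). Camera axes: x right, y up, looking along -z (the intrinsics and any distortion apply to the point x, -y, -z); pixel columns grow to the right and rows downward; lengths in m; the calibration is good to about 2 mm. A picture is of the moment at which its call begins: read the wrist's pose just before it. get_calibration takes no time and is no camera call; for the wrist camera it gives the pose at the moment of the call.
- arm.sign_off(): hands the job in; it is judged then, once.
Trained networks look in the newest picture that a camera, given by its name, has taken for a name from the list of things; names that differ only in an ending like _2 or _b are one class to them, and where a whole thing is asked for, a point or a joint stands for the part that bears it (a point fixed in the world has none). Each returns a list of dicts, best first, with "conf" (0 to 1); they miss things now and then, are a little off and sometimes report something else, mostly with a low value. They report only what shows in the picture. A call takes as long as a camera call. They do not tell look-alikes from the thing itself.
- arm.look_for(camera, query): "point" ([row, column] in pixels, amid what is visible of it).
- arm.silhouettes(camera, query): "region" (480x640 bool, what is visible of it) and "point" ([row, column] in pixels, amid what is visible of it).
- arm.place_of(camera, query): "point" ([row, column] in pixels: a listed point, or the origin of a listed thing).
The state is a dict: "clock": time; "joints": joint angles; "dq": joint speeds; "joint_efforts": joint torques, N m; "position": TCP position; "ee_rot": TCP orientation; "force": force on the tool from outside, world axes, zero at the start; "ft_torque": the same for the moment, N m; "width": opening from 0.0 (shut) to 1.0 (fully open); "gripper_force": force on a finger pad.
Only numpy, scipy, OpenCV 4.12 (cv2) and the standard library are available. Lean on these libraries where they do the work, as an engineer would, in place of code of your own. Each camera call takes 0.05 s, during which the arm holds its last target. There are 200 camera calls.

## Working session

There is one attempt and no reset: what is moved stays moved. The work goes in short steps, Python scripts to look and compute and a shell command to move; the robot and the scene stay as the last step left them, time stands still between calls to the robot, and variables do not carry over. Pictures are saved under pics/ and viewed, at most 10 in all, crops included, and the job is handed in when it is done.

```bash
mkdir -p pics; cat > h.py <<'E'
import numpy as np, cv2
from cell import arm
from scipy.spatial.transform import Rotation as R
def cal(n):
    c=arm.get_calibration(n); return np.array(c["intrinsics"],float),np.array(c["distortion"],float),np.array(c["pose"],float)
def ray(c,pt):
    K,D,T=c
    u=cv2.undistortPoints(np.array([[[pt[1],pt[0]]]],float),K,D)[0,0]
    d=T[:3,:3]@np.array([u[0],-u[1],-1.]); return T[:3,3],d/np.linalg.norm(d)
def onz(c,pt,z):
    o,d=ray(c,pt); return o+d*(z-o[2])/d[2]
def tri(rs):
    A=0;b=0
    for o,d in rs:
        P=np.eye(3)-np.outer(d,d);A=A+P;b=b+P@o
    x=np.linalg.solve(A,b); return x,[np.linalg.norm((np.eye(3)-np.outer(d,d))@(x-o)) for o,d in rs]
def proj(c,X):
    K,D,T=c
    p=(np.atleast_2d(X)-T[:3,3])@T[:3,:3]*[1,-1,-1]
    q=cv2.projectPoints(p,np.zeros(3),np.zeros(3),K,D)[0][:,0]; return q[:,::-1]
def save(n,f): 
    im=arm.get_image(n); cv2.imwrite("pics/"+f,im[:,:,::-1]); return im
def togo(target,yaw=None):
    s=arm.observe(); Rm=R.from_rotvec(s["ee_rot"]).as_matrix()
    return Rm.T@(np.array(target)-s["position"])
E
python3 - <<'E'
from h import *
np.set_printoptions(precision=4,suppress=True)
s=arm.observe();print(s["clock"],R.from_rotvec(s["ee_rot"]).as_matrix())
for n in ["top","side","wrist"]:
    c=cal(n);print(n,c[2][:3,3],c[2][:3,2]); save(n,n+"0.png")
    for q in ["ball_center","rack_bay","rack","black_pot"]:
        for d in arm.place_of(n,q): print(q,np.round(d["point"],1),round(d["conf"],2),onz(c,d["point"],{"ball_center":.038,"rack_bay":.036}.get(q,0)))
im=np.hstack([cv2.imread("pics/top0.png"),cv2.imread("pics/side0.png")]);cv2.imwrite("pics/both.png",cv2.resize(im,(800,300)))
E
```

```text
0.0 [[ 0.9477  0.319  -0.0006]
 [ 0.319  -0.9477  0.0015]
 [-0.0001 -0.0016 -1.    ]]
top [ 0.2634 -0.1787  1.4818] [-0.157   0.0098  0.9875]
ball_center [146.4 134.1] 0.59 [0.7212 0.2981 0.038 ]
ball_center [197.6 100.8] 0.58 [0.5814 0.3747 0.038 ]
rack_bay [195.8 101. ] 0.93 [0.5866 0.3753 0.036 ]
rack [194.3 149.1] 0.64 [0.6014 0.262  0.    ]
black_pot [280.7 285.9] 0.82 [ 0.3771 -0.1094  0.    ]
black_pot [339.5 347.9] 0.76 [ 0.2284 -0.2733  0.    ]
side [ 0.3621 -1.2705  1.0507] [-0.0714 -0.7338  0.6756]
ball_center [166.1 366.9] 0.54 [0.7094 0.2959 0.038 ]
rack_bay [157.6 334.6] 0.81 [0.5817 0.3748 0.036 ]
rack [181.6 343.8] 0.64 [0.6067 0.2437 0.    ]
rack [155.2 334.9] 0.49 [0.5932 0.4534 0.    ]
rack [163.4 366.6] 0.48 [0.7248 0.3764 0.    ]
black_pot [277.1 245.4] 0.95 [ 0.2202 -0.271   0.    ]
black_pot [279.  317.4] 0.81 [ 0.452  -0.2965  0.    ]
black_pot [403.3 308.5] 0.8 [ 0.394  -0.7234  0.    ]
black_pot [243.8 292.5] 0.73 [ 0.3789 -0.1226  0.    ]
wrist [ 0.2631 -0.571   0.3851] [0.2362 0.0793 0.9685]
black_pot [ 53.2 516.6] 0.92 [ 0.3941 -0.7147  0.    ]
black_pot [82.4 16.4] 0.85 [ 0.2257 -0.284   0.    ]
```

View pics/top0.png

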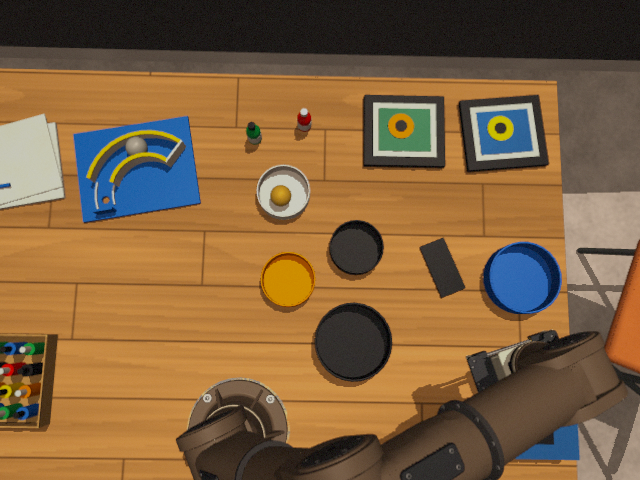

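View pics/side0.png

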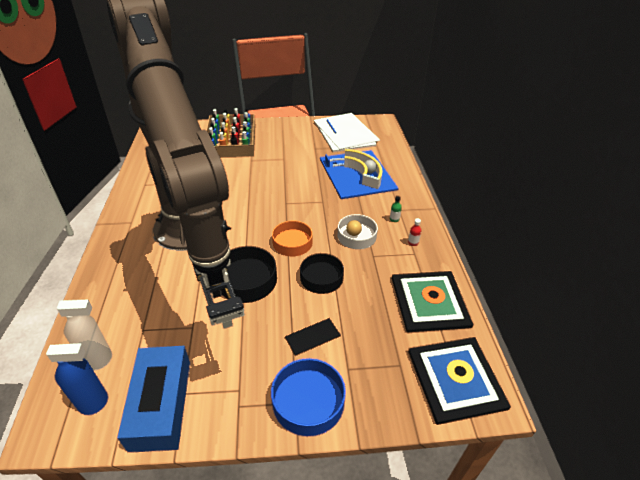

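Candidates in the top view are:
- **Steel ball:** the grey ball in the track at (146,135). The brass ball in the white pot at (195,281) is excluded.
- **Pot:** the small black one at (248,357). The larger black (342,354), blue (278,522), orange (280,288) and white (193,283) are excluded.
- **Bay:** at (197,101), by the U-shaped stop.

I'll check the choice in one close crop.

```bash
python3 - <<'E'
from h import *
im=cv2.imread("pics/top0.png")
a=cv2.resize(im[110:230,65:205],None,fx=3.4,fy=3.4,interpolation=3);b=cv2.resize(im[170:390,230:400],None,fx=1.85,fy=1.85,interpolation=3)
h=min(len(a),len(b));cv2.imwrite("pics/crop.png",np.hstack([a[:h],b[:h]]))
E
```

```text
(no output)
```

View pics/crop.png

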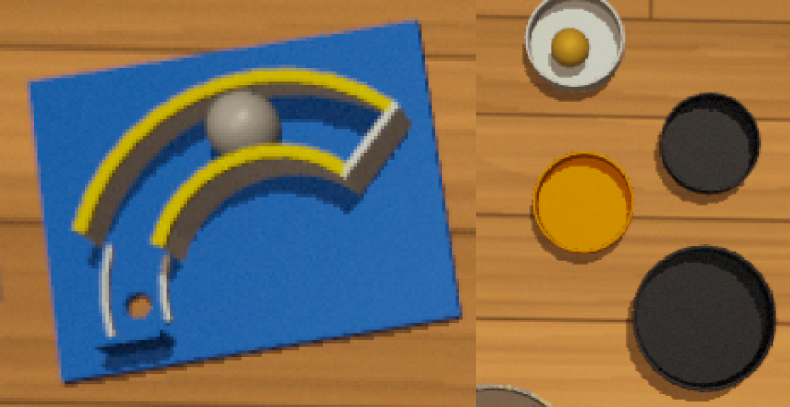

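The crop confirms the grey steel ball between the yellow lips and the bay hole at lower left, near top pixel (199,106). The closed end is at right. The smaller black pot is at (248,357), the same size as the white one. Now I'll move to a viewing position over the rack.

```bash
python3 -m inch '0.034 -0.034 0 0 0.05; 0.068 -0.068 0 0 0.05; 0.102 -0.102 0 0 0.05; 0.136 -0.136 0 0 0.05; 0.17 -0.17 0 0 0.05'
python3 -m inch '0.034 -0.034 0 0 0; 0.068 -0.068 0 0 0; 0.102 -0.102 0 0 0; 0.136 -0.136 0 0 0; 0.17 -0.17 0 0 0'
python3 - <<'E'
from h import *
np.set_printoptions(precision=4,suppress=True)
for n in ["top","wrist"]:
    arm.get_image(n);c=cal(n)
    for d in arm.place_of(n,"black_pot"): print(n,np.round(d["point"],1),round(d["conf"],2),onz(c,d["point"],0))
print(arm.observe()["position"],arm.observe()["joints"])
E
python3 -m inch '0.034 -0.034 0 0 0; 0.068 -0.068 0 0 0; 0.102 -0.102 0 0 0; 0.136 -0.136 0 0 0; 0.17 -0.17 0 0 0'
python3 -m inch '0.034 -0.034 0 0 0; 0.068 -0.068 0 0 0; 0.102 -0.102 0 0 0; 0.136 -0.136 0 0 0; 0.17 -0.17 0 0 0'
python3 -m inch '0 0 0 0 0; 0 0 0 0 0'
python3 - <<'E'
from h import *
np.set_printoptions(precision=4,suppress=True)
s=arm.observe();print(s["clock"],s["position"],s["joints"])
save("wrist","w1.png");c=cal("wrist")
for q in ["ball_center","rack_bay","rack"]:
    for d in arm.place_of("wrist",q): print(q,np.round(d["point"],1),round(d["conf"],2),onz(c,d["point"],{"ball_center":.038,"rack_bay":.036}.get(q,0)))
E
```

```text
clock: 1.25
position: [0.3068, -0.3752, 0.4049]
ee_rot: [3.1, 0.508, 0.001]
force: [1.5, -0.4, -0.3]
width: 0.613
gripper_force: 0.0
clock: 1.75
position: [0.4136, -0.1598, 0.4051]
ee_rot: [3.1, 0.507, 0.001]
force: [1.8, -0.9, 0.7]
width: 0.177
gripper_force: 0.0
top [339.8 347.5] 0.88 [ 0.2276 -0.2723  0.    ]
top [249.5 356. ] 0.84 [ 0.4631 -0.2927  0.    ]
top [278.6 515.1] 0.74 [ 0.3938 -0.7119  0.    ]
wrist [232.9 268.1] 0.89 [ 0.3776 -0.117   0.    ]
wrist [209.6 468.1] 0.73 [ 0.4637 -0.2954 -0.    ]
[ 0.4135 -0.1608  0.4049] [ 0.4826  0.1573 -0.2628  1.9729  0.0481  1.0169 -1.0456]
clock: 2.45
position: [0.5209, 0.0533, 0.4047]
ee_rot: [3.1, 0.502, 0.0]
force: [0.6, -0.7, 0.3]
width: 0.003
gripper_force: 0.0
clock: 2.95
position: [0.6287, 0.2684, 0.4043]
ee_rot: [3.099, 0.503, -0.0]
force: [1.7, -0.5, 1.3]
width: 0.007
gripper_force: 0.0
clock: 3.15
position: [0.6277, 0.2684, 0.4036]
ee_rot: [3.099, 0.507, -0.002]
force: [0.6, -1.0, 0.8]
width: 0.004
gripper_force: 0.0
3.15 [0.6277 0.2684 0.4036] [-0.2442  0.5667 -0.3926  1.3885  0.2201  1.2312 -1.9015]
ball_center [106.1 327.2] 0.89 [0.7193 0.2909 0.038 ]
rack_bay [228.  194.6] 0.58 [0.5838 0.3703 0.036 ]
rack [233.9 326.3] 0.65 [0.6081 0.2535 0.    ]
```

View pics/w1.png

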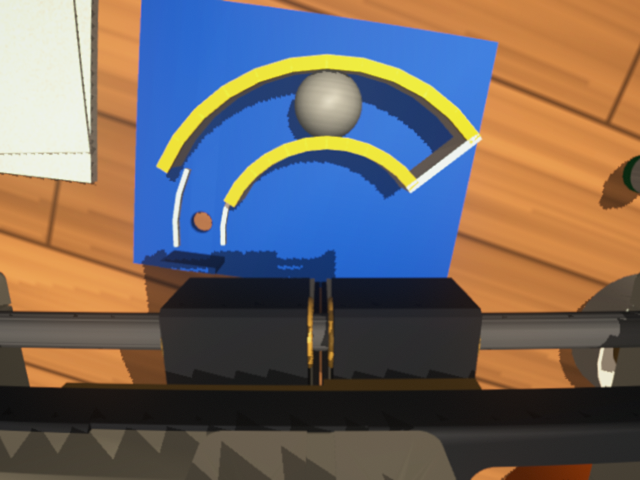

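The wrist view shows the steel ball at pixel (row 104, col 328), the hole at (221,202) and the closed end at about (160,445). Next I'll fit the rack from the yellow lips and the hole, then triangulate the ball.

```bash
python3 - <<'E'
from h import *
from scipy.optimize import least_squares
np.set_printoptions(precision=4,suppress=True)
im=cv2.imread("pics/w1.png").astype(int);c=cal("wrist");K,D,T=c
m=(im[:,:,2]>180)&(im[:,:,1]>180)&(im[:,:,0]<120);m[260:]=0
rc=np.argwhere(m);print(len(rc))
u=cv2.undistortPoints(rc[:,::-1].astype(float)[:,None],K,D)[:,0]
d=np.c_[u[:,0],-u[:,1],-np.ones(len(u))]@T[:3,:3].T;P=T[:3,3]+d*((.058-T[2,3])/d[:,2])[:,None]
def edges(cc):
    v=P[:,:2]-cc;r=np.hypot(*v.T);a=np.degrees(np.arctan2(v[:,1],v[:,0]));b=np.round(a/4).astype(int);o=[]
    for k in np.unique(b):
        q=r[b==k];i=q[q<.12];e=q[q>.12]
        if len(i)>5:o.append((k*4,0,i.min(),i.max()))
        if len(e)>5:o.append((k*4,1,e.min(),e.max()))
    return o
# circle centre: edge spread minimised
def f(cc):
    o=[x for x in edges(cc) if -35<x[0]<72]
    return np.array([x[3]-.095 if x[1]==0 else x[2]-.145 for x in o])
from scipy.optimize import minimize
r=minimize(lambda x:np.abs(f(x)).mean(),[.604,.253],method="Nelder-Mead",options=dict(xatol=1e-4));print(r.x,r.fun)
for e in edges(r.x)[::6]:print(np.array(e))
E_=edges(r.x);print("az",min(x[0] for x in E_),max(x[0] for x in E_))
h=((im[:,:,2]>im[:,:,0]+10)&(im[:,:,2]<220));h[:200]=0;h[240:]=0;h[:,:185]=0;h[:,220:]=0
p=np.argwhere(h).mean(0);hole=onz(c,p,.01);print("hole",p,hole)
v=hole[:2]-r.x;print("R",np.hypot(*v),"az bay",np.degrees(np.arctan2(*v[::-1])))
# ball
arm.get_image("side");arm.get_image("top")
rs=[];out=[]
for n in ["wrist","top","side"]:
    for q in arm.silhouettes(n,"ball_center"):
        x=onz(cal(n),np.argwhere(q["region"]).mean(0),.038)
        if np.linalg.norm(x[:2]-[.72,.29])<.05: rs.append(ray(cal(n),np.argwhere(q["region"]).mean(0)));print(n,x);break
if len(rs)>1:print(tri(rs))
b=onz(c,(104,328),.038)[:2]-r.x;print("ball az",np.degrees(np.arctan2(*b[::-1])),np.hypot(*b))
E
```

```text
7642
[0.6063 0.2535] 0.00036731133812358707
[-32.       0.       0.0851   0.0948]
[-20.       0.       0.0846   0.0943]
[-8.      0.      0.0846  0.0942]
[4.     0.     0.0847 0.0942]
[16.      0.      0.0847  0.0948]
[28.      0.      0.085   0.0949]
[40.      0.      0.0852  0.0949]
[52.      0.      0.0852  0.0948]
[64.      0.      0.0854  0.0946]
[76.      0.      0.0855  0.095 ]
az -32 80
hole [220.9046 202.4504] [0.5848 0.3709 0.01  ]
R 0.11936040479330176 az bay 100.39661701636675
wrist [0.7214 0.2924 0.038 ]
ball az 17.839498423775673 0.12074316668465997
```

The rack fit is clean, with 0.4 mm residual. The arc centre is (0.6063, 0.2535), the bay is at azimuth 100° and the ball at about 18°. I'll go above the slot behind the ball at azimuth -11°, fingers closing along the tangent.

```bash
python3 -m inch '0.02 0.016 0.02 0.12 0; 0.04 0.033 0.04 0.24 0; 0.06 0.05 0.06 0.36 0; 0.079 0.0665 0.08 0.48 0; 0.079 0.0665 0.08 0.515 0' 20
python3 -m inch '0 0 0 0 0; 0 0 0 0 0'
cat > st.py <<'E'
from h import *
np.set_printoptions(precision=4,suppress=True)
C=np.array([.6063,.2535])
def st():
    s=arm.observe();p=s["position"];Rm=R.from_rotvec(s["ee_rot"]).as_matrix();tip=p+Rm@[0,0,.178];v=tip[:2]-C
    az=np.degrees(np.arctan2(v[1],v[0]));ya=np.degrees(np.arctan2(Rm[1,1],Rm[0,1]))
    print("t",s["clock"],"tip",tip,"az",round(az,1),"r",round(np.hypot(*v)*1e3,1),"tooly az",round(ya,1),"j",np.array(s["joints"]),"F",np.array(s["force"]))
    return Rm,tip
E
python3 - <<'E'
from st import *
st()
E
```

```text
clock: 4.1
position: [0.7249, 0.2276, 0.3204]
ee_rot: [3.121, -0.311, -0.005]
force: [0.7, -0.3, -0.8]
width: 0.002
gripper_force: 0.0
clock: 4.3
position: [0.7228, 0.2318, 0.3252]
ee_rot: [-3.127, 0.295, -0.001]
force: [0.2, 0.8, 0.1]
width: 0.006
gripper_force: 0.0
t 4.3 tip [0.7229 0.2319 0.1472] az -10.5 r 118.6 tooly az -100.8 j [-0.252   0.7324 -0.2407  1.2582  0.1734  1.1703 -2.2597] F [0.1592 0.829  0.0793]
```

```bash
python3 -m inch '0.001 0 0.02 0 0; 0.001 0 0.045 0 0; 0.001 0 0.07 0 0; 0.001 0 0.08 0 0; 0.001 0 0.08 0 0'
python3 - <<'E'
from st import *
st()
save("wrist","w2.png")
E
```

```text
clock: 4.8
position: [0.7233, 0.2313, 0.2438]
ee_rot: [3.127, -0.296, -0.003]
force: [0.0, -0.4, 0.2]
width: 0.005
gripper_force: 0.0
t 4.8 tip [0.723  0.2312 0.0658] az -10.8 r 118.8 tooly az -100.8 j [-0.2532  0.8044 -0.2323  1.3283  0.1939  1.033  -2.2762] F [ 0.0402 -0.4445  0.2027]
```

View pics/w2.png

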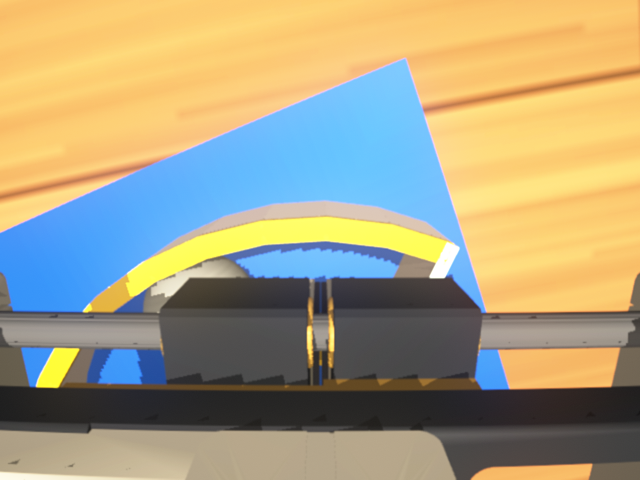

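The wrist view shows the gripper over the slot, with the ball peeking out at about (270,200) to its left. I'll go down into the slot.

```bash
python3 -m inch '0.001 0 0.015 0 0; 0.001 0 0.03 0 0; 0.001 0 0.043 0 0; 0.001 0 0.043 0 0'
python3 - <<'E'
from st import *
st()
E
```

```text
clock: 5.25
position: [0.724, 0.2304, 0.1985]
ee_rot: [3.125, -0.298, -0.006]
force: [0.2, -0.2, -0.6]
width: 0.007
gripper_force: 0.0
t 5.25 tip [0.7232 0.2301 0.0205] az -11.3 r 119.2 tooly az -100.9 j [-0.2554  0.8518 -0.2248  1.3536  0.2056  0.9635 -2.285 ] F [ 0.1508 -0.1939 -0.6133]
```

```bash
python3 -m inch '-0.0001 -0.0052 0 -0.0436 0; -0.0005 -0.0104 0 -0.0873 0; -0.001 -0.0156 0 -0.1309 0; -0.0018 -0.0208 0 -0.1745 0; -0.0028 -0.0259 0 -0.2182 0'
python3 -m inch '-0.0001 -0.0052 0 -0.0436 0; -0.0005 -0.0104 0 -0.0873 0; -0.001 -0.0156 0 -0.1309 0; -0.0018 -0.0208 0 -0.1745 0; -0.0028 -0.0259 0 -0.2182 0'
python3 - <<'E'
from st import *
st()
save("top","t2.png")
E
```

```text
clock: 5.75
position: [0.7273, 0.257, 0.2019]
ee_rot: [3.141, 0.046, 0.0]
force: [-0.4, -0.7, 0.7]
width: 0.006
gripper_force: 0.1
clock: 6.25
position: [0.7237, 0.2828, 0.2019]
ee_rot: [3.117, 0.388, 0.0]
force: [-0.2, -0.7, 0.5]
width: 0.008
gripper_force: 0.0
t 6.25 tip [0.7238 0.2828 0.0239] az 14.0 r 121.1 tooly az -75.8 j [-0.27    0.8854 -0.327   1.2913  0.2977  1.012  -1.9657] F [-0.1719 -0.7368  0.496 ]
```

```bash
python3 -m inch '-0.0006 -0.0052 0 -0.0436 0; -0.0015 -0.0104 0 -0.0873 0; -0.002 -0.0156 0 -0.1309 0; -0.0028 -0.0208 0 -0.1745 0; -0.0038 -0.0259 0 -0.2182 0'
python3 -m inch '-0.0001 -0.0052 0 -0.0436 0; -0.0005 -0.0104 0 -0.0873 0; -0.001 -0.0156 0 -0.1309 0; -0.0018 -0.0208 0 -0.1745 0; -0.0028 -0.0259 0 -0.2182 0'
python3 - <<'E'
from st import *
st()
im=save("wrist","w3.png"); c=cal("wrist")
for q in arm.silhouettes("wrist","ball_center"):
    x=onz(c,np.argwhere(q["region"]).mean(0),.038);v=x[:2]-C;print(q["point"],q["conf"],x,np.degrees(np.arctan2(v[1],v[0])),np.hypot(*v))
E
```

```text
clock: 6.8
position: [0.7137, 0.3068, 0.2018]
ee_rot: [3.057, 0.724, 0.0]
force: [0.3, -0.3, -0.1]
width: 0.006
gripper_force: 0.0
clock: 7.3
position: [0.6996, 0.3287, 0.2018]
ee_rot: [2.96, 1.052, 0.0]
force: [-1.0, 0.0, 0.3]
width: 0.006
gripper_force: 0.1
t 7.3 tip [0.6996 0.3287 0.0238] az 38.9 r 119.9 tooly az -50.9 j [-0.2849  0.8958 -0.4272  1.2988  0.3877  1.0278 -1.6575] F [-1.0201  0.0153  0.3443]
[359.5, 150.7] 0.58 [0.6465 0.3739 0.038 ] 71.5172737980241 0.1269278296815273
```

View pics/w3.png

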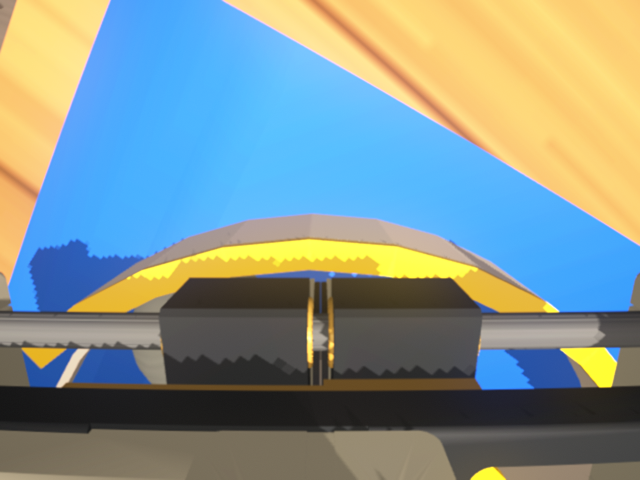

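The ball shows at the left of the fingers near (350,150) and is moving along with them. I'll keep pushing and slow down toward the end.

```bash
python3 -m inch '-0.0001 -0.0052 0 -0.0436 0; -0.0005 -0.0104 0 -0.0873 0; -0.001 -0.0156 0 -0.1309 0; -0.0018 -0.0208 0 -0.1745 0; -0.0028 -0.0259 0 -0.2182 0'
python3 -m inch '-0.0001 -0.0042 0 -0.0349 0; -0.0003 -0.0083 0 -0.0698 0; -0.0007 -0.0125 0 -0.1047 0; -0.0012 -0.0167 0 -0.1396 0; -0.0018 -0.0208 0 -0.1745 0'
python3 - <<'E'
from st import *
st()
arm.get_image("top")
save("top","t3.png");c=cal("top")
for q in arm.silhouettes("top","ball_center"):
    x=onz(c,np.argwhere(q["region"]).mean(0),.038);v=x[:2]-C;print(q["point"],q["conf"],x,np.degrees(np.arctan2(v[1],v[0])),np.hypot(*v))
E
```

```text
clock: 7.9
position: [0.6813, 0.3467, 0.2018]
ee_rot: [2.828, 1.366, 0.0]
force: [-0.0, -0.6, 0.0]
width: 0.01
gripper_force: 0.0
clock: 8.4
position: [0.6634, 0.3587, 0.2017]
ee_rot: [2.696, 1.612, 0.0]
force: [0.2, -0.2, 0.6]
width: 0.004
gripper_force: 0.1
t 8.4 tip [0.6634 0.3587 0.0237] az 61.5 r 119.7 tooly az -28.3 j [-0.2871  0.8876 -0.5191  1.3552  0.4684  1.0207 -1.385 ] F [ 0.2099 -0.1961  0.5838]
```

```bash
python3 -m inch '0 -0.0025 0 -0.0209 0; -0.0001 -0.005 0 -0.0419 0; -0.0002 -0.0075 0 -0.0628 0; -0.0004 -0.01 0 -0.0838 0; -0.0007 -0.0125 0 -0.1047 0'
python3 -m inch '0 -0.0025 0 -0.0209 0; -0.0001 -0.005 0 -0.0419 0; -0.0002 -0.0075 0 -0.0628 0; -0.0004 -0.01 0 -0.0838 0; -0.0007 -0.0125 0 -0.1047 0'
python3 -m inch '0 -0.002 0 -0.016 0; 0 -0.004 0 -0.032 0; 0 -0.004 0 -0.032 0'
python3 - <<'E'
from st import *
st()
for n in ["side","top","wrist"]:
  save(n,n+"3.png");c=cal(n)
  for q in arm.silhouettes(n,"ball_center"):
    x=onz(c,np.argwhere(q["region"]).mean(0),.036);v=x[:2]-C;print(n,q["point"],q["conf"],x,np.degrees(np.arctan2(v[1],v[0])),np.hypot(*v),q["region"].sum())
a=cv2.imread("pics/side3.png")[120:210,290:410];b=cv2.imread("pics/wrist3.png")
cv2.imwrite("pics/c3.png",np.vstack([cv2.resize(a,(400,300),interpolation=3),cv2.resize(b,(400,300))]))
E
```

```text
clock: 9.05
position: [0.6521, 0.364, 0.2017]
ee_rot: [2.609, 1.75, 0.0]
force: [-0.5, -0.4, -0.2]
width: 0.004
gripper_force: 0.0
clock: 9.55
position: [0.6403, 0.3681, 0.2017]
ee_rot: [2.514, 1.884, 0.0]
force: [1.1, -0.6, 0.6]
width: 0.005
gripper_force: 0.0
clock: 9.85
position: [0.6363, 0.3693, 0.2017]
ee_rot: [-2.484, -1.923, 0.0]
force: [-0.2, -0.5, -0.0]
width: 0.005
gripper_force: 0.0
t 9.85 tip [0.6362 0.3693 0.0237] az 75.5 r 119.7 tooly az -14.5 j [-0.2795  0.8759 -0.5762  1.41    0.5173  1.0084 -1.2215] F [-0.21   -0.4865 -0.0417]
side [154.0, 335.6] 0.4 [0.587  0.3792 0.036 ] 98.73325658356187 0.12721323128695336 100
```

View pics/c3.png

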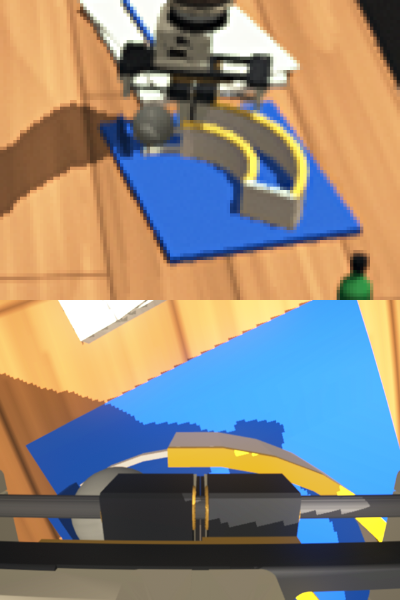

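The side crop shows the ball at the bay end, by the guide. I'll back off, lift, and turn to the grasp yaw, so I can check from above.

```bash
python3 -m inch '0 0.006 0 0.05 0; -0.0005 0.0105 0 0.087 0; -0.0005 0.0105 -0.03 0.087 0; -0.0005 0.0105 -0.07 0.087 0; -0.0005 0.0105 -0.11 0.087 0'
python3 -m inch '0 0 -0.04 0.14 0.03; 0 0 -0.06 0.28 0.05; 0 0 -0.08 0.42 0.07; 0 0 -0.08 0.56 0.08; 0 0 -0.08 0.7 0.08'
python3 -m inch '0 0 0 0.14 0.08; 0 0 0 0.28 0.08; 0 0 0 0.36 0.08; 0 0 0 0.36 0.08; 0 0 0 0.36 0.08'
python3 - <<'E'
from st import *
st()
rs=[]
for n in ["wrist","top","side"]:
  save(n,n+"4.png");c=cal(n)
  for q in arm.silhouettes(n,"ball_center"):
    p=np.argwhere(q["region"]).mean(0);x=onz(c,p,.036);v=x[:2]-C;print(n,p,q["conf"],x,np.degrees(np.arctan2(v[1],v[0])),np.hypot(*v),q["region"].sum())
    if np.linalg.norm(x[:2]-[.585,.371])<.03:rs.append(ray(c,p))
if len(rs)>1:print(tri(rs))
E
```

```text
clock: 10.65
position: [0.6467, 0.3657, 0.3124]
ee_rot: [-2.567, -1.811, 0.002]
force: [0.4, 0.4, 0.6]
width: 0.004
gripper_force: 0.0
clock: 11.15
position: [0.6468, 0.366, 0.3929]
ee_rot: [-3.034, -0.812, -0.003]
force: [0.9, -1.1, -0.7]
width: 0.39
gripper_force: 0.0
clock: 11.65
position: [0.6467, 0.366, 0.3917]
ee_rot: [3.13, 0.27, 0.0]
force: [-0.3, 0.3, -0.3]
width: 0.823
gripper_force: 0.0
t 11.65 tip [0.6467 0.366  0.2137] az 70.2 r 119.5 tooly az -80.1 j [-0.3887  0.675  -0.3715  1.2209  0.2387  1.2876 -2.1507] F [-0.2656  0.3195 -0.3046]
side [157.4841 335.1587] 0.64 [0.5843 0.3756 0.036 ] 100.2294690665275 0.1240882823520588 126
```

View pics/wrist4.png

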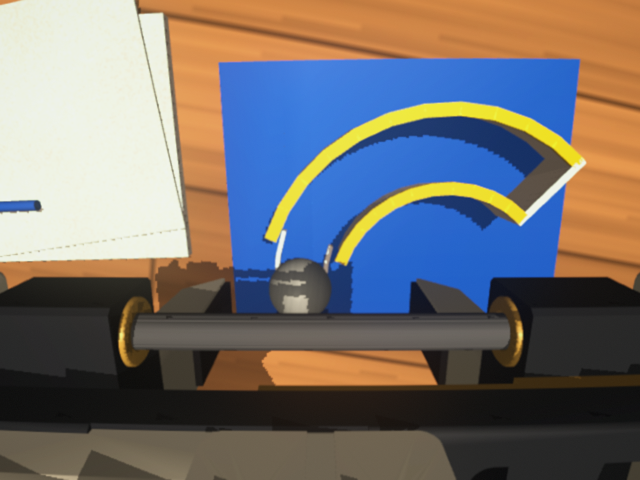

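The ball sits at the bay, centred at about (288,300) between the guides, clear of the lips. I'll triangulate it from the wrist and side views.

```bash
python3 - <<'E'
from st import *
c=cal("wrist");p=(288,300.3)
x=onz(c,p,.036);print(x); rs=[ray(c,p),ray(cal("side"),(157.5,335.2))];X=tri(rs);print(X)
for q in [np.array([.5848,.3709,.036])]: print(proj(c,q))
hole=C+.12*np.array([np.cos(np.radians(100.2)),np.sin(np.radians(100.2))])
for t in (hole,x[:2]): print(t,togo([*t,.036+.159]))
E
```

```text
[0.5837 0.3732 0.036 ]
(array([0.5842, 0.3732, 0.0374]), [np.float64(4.7287234587791056e-05), np.float64(4.728723458766391e-05)])
[[287.2556 303.0203]]
[0.585  0.3716] [-0.0598 -0.016   0.1967]
[0.5837 0.3732] [-0.0609 -0.0178  0.1967]
```

```bash
python3 -m inch '-0.03 -0.009 0 0 0.085; -0.06 -0.0172 0 0 0.085; -0.06 -0.0172 0.04 0 0.085; -0.06 -0.0172 0.085 0 0.085; -0.06 -0.0172 0.12 0 0.085' 15
python3 -m inch '0 0 0 0 0.085; 0 0 0 0 0.085'
python3 - <<'E'
from st import *
st();print(togo([.5846,.3722,.039+.159]),arm.observe()["width"])
E
```

```text
clock: 12.45
position: [0.5841, 0.3724, 0.2699]
ee_rot: [3.13, 0.267, -0.001]
force: [0.3, -0.8, -0.9]
width: 0.93
gripper_force: 0.0
clock: 12.65
position: [0.5848, 0.373, 0.2722]
ee_rot: [-3.13, -0.266, 0.001]
force: [-0.1, 0.8, 1.4]
width: 0.928
gripper_force: 0.0
t 12.65 tip [0.5847 0.373  0.0942] az 100.2 r 121.5 tooly az -80.3 j [-0.4207  0.6945 -0.3689  1.5018  0.2779  0.9976 -2.264 ] F [-0.0628  0.801   1.4376]
[-0.0003  0.0008  0.0742] 0.927950372417167
```

```bash
python3 -m inch '0 0.0005 0.025 0 0.085; 0 0.0005 0.05 0 0.085; 0 0.0005 0.068 0 0.085; 0 0.0005 0.074 0 0.085; 0 0.0005 0.074 0 0.085'
python3 -m inch '0 0 0 0 0.04; 0 0 0 0 0.04; 0 0 0 0 0.04; 0 0 0 0 0.04; 0 0 0 0 0.04' 15
python3 -m inch '0 0 0 0 0.04; 0 0 0 0 0.04; 0 0 0 0 0.04' 25
python3 - <<'E'
from st import *
st()
E
```

```text
clock: 13.15
position: [0.5852, 0.3728, 0.1991]
ee_rot: [-3.129, -0.266, -0.002]
force: [0.4, 0.4, 0.4]
width: 0.924
gripper_force: 0.0
clock: 13.65
position: [0.5847, 0.3728, 0.1982]
ee_rot: [-3.129, -0.266, -0.001]
force: [-0.6, 1.5, 0.7]
width: 0.601
gripper_force: 15.0
clock: 13.95
position: [0.5847, 0.3729, 0.1981]
ee_rot: [-3.129, -0.266, -0.001]
force: [0.6, 2.4, 3.6]
width: 0.602
gripper_force: 25.0
t 13.95 tip [0.5848 0.373  0.0201] az 100.2 r 121.5 tooly az -80.3 j [-0.434   0.7749 -0.3451  1.5529  0.3148  0.868  -2.2935] F [0.5943 2.3672 3.5956]
```

Gripped, with the opening at about 55.5 mm. Lifting.

```bash
python3 -m inch '0 0 -0.008 0 0.04; 0 0 -0.025 0 0.04; 0 0 -0.05 0 0.04; 0 0 -0.08 0 0.04; 0 0 -0.11 0 0.04' 30
python3 -m inch '0 0 -0.02 0 0.04; 0 0 -0.03 0 0.04; 0 0 -0.03 0 0.04'
python3 - <<'E'
from st import *
st();print(togo([.463,-.292,.335]))
for n in ["top","side"]:
  save(n,n+"5.png");c=cal(n)
  for d in arm.place_of(n,"black_pot"): print(n,np.round(d["point"],1),round(d["conf"],2),onz(c,d["point"],0))
  for q in arm.silhouettes(n,"black_pot"):
    m=q["region"]; x=onz(c,np.argwhere(m).mean(0),.02); print(n,x,q["conf"],m.sum())
E
```

```text
clock: 14.45
position: [0.5846, 0.3718, 0.3096]
ee_rot: [3.13, 0.265, -0.001]
force: [-0.1, 0.2, -1.8]
width: 0.597
gripper_force: 30.0
clock: 14.75
position: [0.5849, 0.3723, 0.3397]
ee_rot: [-3.129, -0.265, -0.004]
force: [-0.2, 0.3, -3.1]
width: 0.601
gripper_force: 30.0
t 14.75 tip [0.5853 0.3725 0.1617] az 100.0 r 120.9 tooly az -80.3 j [-0.4122  0.6309 -0.3841  1.4391  0.2492  1.117  -2.2397] F [-0.1599  0.3125 -3.0694]
[-0.2321  0.6343  0.0037]
top [338.9 352.7] 0.79 [ 0.2301 -0.2857  0.    ]
top [245.5 353.3] 0.71 [ 0.4736 -0.2854  0.    ]
top [277.8 290.5] 0.65 [ 0.3849 -0.1213  0.    ]
top [280.1 515.5] 0.57 [ 0.3899 -0.7129  0.    ]
top [ 0.3799 -0.1142  0.02  ] 0.97 2316
top [ 0.3942 -0.7226  0.02  ] 0.92 4508
top [ 0.2242 -0.2849  0.02  ] 0.84 4892
top [ 0.4671 -0.2908  0.02  ] 0.79 2282
side [278.  244.9] 0.84 [ 0.2187 -0.2749  0.    ]
side [278.  316.7] 0.79 [ 0.4501 -0.292   0.    ]
side [243.9 293.3] 0.6 [ 0.3817 -0.1234  0.    ]
side [403.7 307. ] 0.59 [ 0.3901 -0.7242  0.    ]
side [ 0.3781 -0.1136  0.02  ] 0.98 1211
side [ 0.3934 -0.7168  0.02  ] 0.91 4779
side [ 0.4654 -0.2885  0.02  ] 0.81 1482
side [ 0.222  -0.2747  0.02  ] 0.61 2896
```

```bash
python3 -m inch '-0.005 0.014 0 0 0.04; -0.0155 0.042 0 0 0.04; -0.03 0.082 0 0 0.04; -0.045 0.123 0 0 0.04; -0.06 0.164 0 0 0.04'
python3 -m inch '-0.0155 0.042 0 0 0.04; -0.031 0.085 0 0 0.04; -0.0465 0.127 0 0 0.04; -0.062 0.17 0 0 0.04; -0.078 0.213 0 0 0.04'
python3 -m inch '-0.0155 0.042 0 0 0.04; -0.031 0.085 0 0 0.04; -0.0465 0.127 0 0 0.04; -0.062 0.17 0 0 0.04; -0.075 0.205 0 0 0.04'
python3 -m inch '-0.01 0.027 0 0 0.04; -0.018 0.051 0 0 0.04; -0.018 0.051 0 0 0.04; -0.018 0.051 0 0 0.04'
python3 - <<'E'
from st import *
st();print(togo([.463,-.290,.335]))
rs=[]
for n in ["wrist","top","side"]:
  save(n,n+"6.png");c=cal(n)
  for q in arm.silhouettes(n,"black_pot")+arm.place_of(n,"black_pot"):
    p=q["point"];x=onz(c,p,.0);print(n,np.array(p),round(q["conf"],2),x)
E
```

```text
clock: 15.55
position: [0.5524, 0.198, 0.3373]
ee_rot: [3.129, 0.265, -0.001]
force: [1.4, -1.0, -1.2]
width: 0.594
gripper_force: 30.0
clock: 16.05
position: [0.511, -0.0251, 0.3376]
ee_rot: [3.13, 0.265, -0.0]
force: [0.8, 0.2, -2.3]
width: 0.598
gripper_force: 30.0
clock: 16.55
position: [0.471, -0.2404, 0.3376]
ee_rot: [3.13, 0.262, -0.001]
force: [1.6, -0.3, -0.8]
width: 0.596
gripper_force: 30.0
clock: 16.95
position: [0.4629, -0.2912, 0.3374]
ee_rot: [-3.13, -0.263, 0.001]
force: [0.2, 0.8, -2.9]
width: 0.597
gripper_force: 30.0
t 16.95 tip [ 0.4627 -0.2911  0.1594] az -104.8 r 563.2 tooly az -80.4 j [ 0.683   0.3977 -0.2918  1.8303  0.139   0.9342 -1.0734] F [ 0.2106  0.7546 -2.8728]
[ 0.0003 -0.0011  0.0024]
wrist [207.6 319. ] 0.76 [ 0.4776 -0.2866  0.    ]
wrist [249.5  73.7] 0.57 [ 0.4083 -0.089   0.    ]
wrist [378.7 253.4] 0.55 [ 0.3133 -0.2541  0.    ]
wrist [221.1 321.1] 0.83 [ 0.467  -0.2901  0.    ]
wrist [285.2 104.3] 0.59 [ 0.3808 -0.1162  0.    ]
top [277.6 289.1] 0.94 [ 0.3854 -0.1176  0.    ]
top [355.9 375.6] 0.76 [ 0.1882 -0.3449  0.    ]
top [277.3 520.6] 0.61 [ 0.3975 -0.7266  0.    ]
top [279.2 288.2] 0.91 [ 0.3812 -0.1153  0.    ]
top [278.4 518.2] 0.67 [ 0.3945 -0.7201  0.    ]
side [240.2 292.6] 0.9 [ 0.38   -0.1039  0.    ]
side [275.  319.3] 0.86 [ 0.4596 -0.2793  0.    ]
side [398.9 307.2] 0.69 [ 0.3915 -0.711   0.    ]
side [270.9 242.1] 0.68 [ 0.2084 -0.2422  0.    ]
side [399.7 306. ] 0.88 [ 0.3883 -0.713   0.    ]
side [278.2 320.1] 0.72 [ 0.461  -0.2937  0.    ]
side [275.4 247. ] 0.64 [ 0.2251 -0.2638  0.    ]
side [242.3 294.1] 0.57 [ 0.3848 -0.1153  0.    ]
```

View pics/wrist6.png

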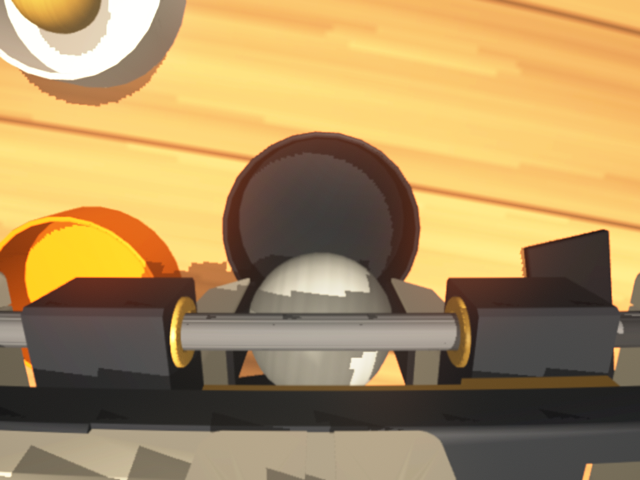

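The ball is held between the pads at about (320,320). The small black pot's rim spans cols 223–420, with its top at row 132. I'll check its centre from the rim.

```bash
python3 - <<'E'
from st import *
c=cal("wrist")
a=onz(c,(220,223),.045);b=onz(c,(220,420),.045);t=onz(c,(132,321),.045)
print(a,b,np.linalg.norm(a-b),t, t[:2]-.07*np.array([np.cos(np.radians(9.6)),np.sin(np.radians(9.6))]))
E
python3 -m inch '0 0 0.03 0 0.04; 0 0 0.06 0 0.04; 0 0 0.085 0 0.04; 0 0 0.085 0 0.04'
```

```text
[ 0.4658 -0.2211  0.045 ] [ 0.489  -0.3565  0.045 ] 0.1373825733699973 [ 0.5357 -0.2784  0.045 ] [ 0.4667 -0.2901]
clock: 17.8
position: [0.4627, -0.2899, 0.2499]
ee_rot: [-3.127, -0.267, 0.007]
force: [-1.0, 1.4, -2.0]
width: 0.592
gripper_force: 30.0
```

```bash
python3 -m inch '0.003 0 0.02 0 0.04; 0.003 0 0.038 0 0.04; 0.003 0 0.048 0 0.04; 0.003 0 0.053 0 0.04; 0.003 0 0.053 0 0.04'
python3 -m inch '0 0 0.001 0 0.04; 0 0 0.002 0 0.04; 0 0 0.002 0 0.04'
```

```text
clock: 18.3
position: [0.4669, -0.2901, 0.2]
ee_rot: [3.13, 0.266, -0.0]
force: [-0.2, -0.1, -2.5]
width: 0.599
gripper_force: 30.0
clock: 18.6
position: [0.4669, -0.2902, 0.1982]
ee_rot: [3.13, 0.266, 0.001]
force: [-0.7, -0.0, -2.6]
width: 0.594
gripper_force: 30.0
```

Now I'll lower in small steps until it touches.

```bash
python3 -m inch '0 0 0.001 0 0.04; 0 0 0.002 0 0.04; 0 0 0.002 0 0.04'
python3 -m inch '0 0 0.001 0 0.04; 0 0 0.001 0 0.04'
```

```text
clock: 18.9
position: [0.4668, -0.29, 0.1956]
ee_rot: [-3.13, -0.266, 0.0]
force: [1.2, -0.8, -2.5]
width: 0.597
gripper_force: 30.0
clock: 19.1
position: [0.467, -0.29, 0.1949]
ee_rot: [3.13, 0.266, 0.0]
force: [-0.8, -0.2, 1.0]
width: 0.596
gripper_force: 30.0
```

Force has gone from -2.5 to +1 N, so the ball is on the pot floor. I'll release gently and lift.

```bash
python3 -m inch '0 0 0 0 0.057; 0 0 0 0 0.06; 0 0 0 0 0.066; 0 0 0 0 0.072; 0 0 0 0 0.076' 5
python3 -m inch '0 0 0 0 0.076; 0 0 0 0 0.076; 0 0 -0.01 0 0.076; 0 0 -0.03 0 0.076; 0 0 -0.06 0 0.076'
python3 -m inch '0 0 -0.04 0 0.076; 0 0 -0.08 0 0.076; -0.05 0 -0.12 0 0.076; -0.1 0 -0.14 0 0.076; -0.1 0 -0.14 0 0.076'
python3 - <<'E'
from st import *
st()
b=[save(n,n+"7.png") for n in ("wrist","side")]
cv2.imwrite("pics/fin.png",np.hstack([cv2.resize(cv2.imread("pics/%s7.png"%n),(400,300)) if n=="wrist" else cv2.resize(cv2.imread("pics/side7.png")[195:315,220:380],(400,300)) for n in ("wrist","side")]))
E
```

```text
clock: 19.6
position: [0.4668, -0.2901, 0.1947]
ee_rot: [3.13, 0.266, 0.0]
force: [-0.9, -0.3, -0.3]
width: 0.81
gripper_force: 0.0
clock: 20.1
position: [0.4663, -0.2897, 0.2548]
ee_rot: [-3.129, -0.266, 0.003]
force: [0.7, -0.3, -0.8]
width: 0.823
gripper_force: 0.0
clock: 20.6
position: [0.3649, -0.3077, 0.3976]
ee_rot: [3.128, 0.261, 0.001]
force: [-0.2, -0.5, 0.4]
width: 0.83
gripper_force: 0.0
t 20.6 tip [ 0.3651 -0.3082  0.2196] az -113.2 r 611.3 tooly az -80.4 j [ 0.8356  0.2229 -0.2949  1.9121  0.0781  1.0151 -0.8975] F [-0.1591 -0.4704  0.3797]
```

View pics/fin.png

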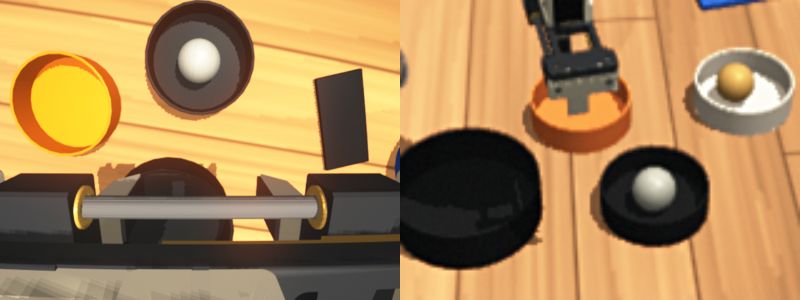

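The ball rests in the middle of the small black pot: wrist panel (row 60, col 199), side panel (row 188, col 653). The gripper is clear and the brass ball is still in the white pot, so I'm handing in.

```bash
python3 -m inch '0 0 0 0 0.076; 0 0 0 0 0.076; 0 0 0 0 0.076'; python3 -c "
from cell import arm
print(arm.sign_off())"
```

```text
clock: 21.0
position: [0.3692, -0.3064, 0.3941]
ee_rot: [-3.129, -0.269, 0.001]
force: [0.6, -0.5, 0.2]
width: 0.826
gripper_force: 0.0
the job is handed in; nothing more can be done
None
```

The steel ball was pushed along the track into the bay, lifted out there and set down in the small black pot; the job was handed in at 21 s, with the arm clear.

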